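# Get the cold chisel out of its storage tube

### The arm

A 6-joint arm with a two-finger parallel gripper is mounted at the origin on the work surface. World frame = base frame: x ahead of the robot, y to its left, z up, the work surface at z = 0. Lengths are in mm, angles in rad, forces in N, time in s.
With the tool pointing down it reaches from about 350 to 975 mm from the base axis. Payload 7.1 kg.
Tool frame: the origin (TCP) lies midway between the tips of the shut fingers; the grasp point (between the pads) lies ctrl.grip_point_offset behind it (ctrl.grip_point_offset is the distance from the TCP to the grasp point, in mm); z points along the fingers, y is the line along which they close (so a half turn about z gives the same grasp; the last joint's range is limited). The gripper opens to 88 mm and grips with 3 to 60 N. Pads are 20 mm wide; open, the fingers measure 115 mm over their backs; the gripper's body (75 mm by 178 mm) begins 61 mm behind the grasp point.
Start: joints at [-1.338, 0.423, 1.63, -0, 1.089, -0.019], TCP at [155.736, -605.269, 222.675] pointing down, gripper open.
Joint ranges: [-3, 3], [-0.9, 2.11], [0.09, 2.58], [-1.31, 4.45], [0.11, 2.69], [-2.54, 2.54]. Speed limits (rad/s): [2.39, 2.39, 3.01, 3.14, 3.14, 3.14].

### API

Orientations are given as a rotation vector (axis times angle).
In Python, from workcell import ctrl, get_image, close_job, finder gives the robot as it stands.
- The arm moves only by the tool servo_tool, never from a script. Its argument "deltas" is a list of rows, each a list of 2 entries, a list of its own where there are three numbers: the shift along the tool's x, y, z in mm, then the turn, a rotation vector about the tool's x, y, z in rad. A call has 1 to 5 rows; each row is the pose to reach, as a shift and turn from the pose commanded when the call began, along the tool's axes at that moment; what a row does not reach only later rows make up. A row lasts 1/12 s, in which the tool goes at most 41.7 mm and 7.16 degrees, less where a joint would pass 70% of its speed; a pose out of reach is approached as far as the arm can. A call with a gripper value outside its range is refused whole. "grip" is the closure, from -1 (fully open) to 1 (shut), so that 0 is half open, set as the call begins (left out, the last holds). The fingers move at their own pace and stop on an object; the grip force is fixed at half the most. Time passes only in rows, so rows that repeat a pose let the fingers close. It gives the time, the measured TCP pose, the force, the opening and the grip force at its end, in the units of the state.
- ctrl.get_obs(): the state, without advancing time (a new reading comes with each control period).
- get_image(name): name is "scene" or "top" or "wrist"; returns a dict with "frame" (480x640x3 uint8, blue, green, red), "depth" (480x640 float32, mm along the optical axis (not along the pixel's ray), 0 where there is no reading), "K" (3x3 intrinsics, pixels), "dist" ([k1, k2, p1, p2, k3] as OpenCV has them; the pictures are not rectified), "pose" (4x4, takes a point from camera to world coordinates). Camera axes: x right, y down, z forward; pixel columns grow to the right and rows downward; lengths in mm; the calibration is good to about 2 mm. A picture is of the moment at which its call begins.
- close_job(): hands the job in; it is judged then, once.
Trained networks look in a picture, given as the dict that the camera call returned (one of the last four; its "shot" number tells which), for a name from the list of things; names that differ only in an ending like _2 or _b are one class to them, and where a whole thing is asked for, a point or a joint stands for the part that bears it (a point fixed in the world has none). Each returns a list of dicts, best first, with "score" (0 to 1); they miss things now and then, are a little off and sometimes report something else, mostly with a low value. They report only what shows in the picture. A call takes as long as a camera call. They do not tell look-alikes from the thing itself.
- finder.search_frame(query, picture): "rect" ([centre column, centre row, width, height] as shares, 0 to 1, of the picture: columns of its width, rows of its height, round what is visible of it).
- finder.silhouettes(query, picture): "mask" (480x640 bool, what is visible of it) and "rect" ([centre column, centre row, width, height] as shares, 0 to 1, of the picture: columns of its width, rows of its height, round what is visible of it).
The state is a dict: "t": time; "qpos": joint angles; "qvel": joint speeds; "joint_torque": joint torques, N m; "ee_pos": TCP position; "orientation": TCP orientation; "ft_force": force on the tool from outside, world axes, zero at the start; "moment": the same for the moment, N m; "width": finger opening in mm; "grasp_force": force on a finger pad.
Only numpy, scipy, OpenCV 4.12 (cv2) and the standard library are available. Lean on these libraries where they do the work, as an engineer would, in place of code of your own. Each camera call takes 0.05 s, during which the arm holds its last target. There are 200 camera calls.

### The job

Lift the wrench off the blue tool tray and lay it flat on the rubber mat, then take the grey tube out from under where it lay, tip its mouth down close over the bench so that the chisel slides only part-way out, and lay the tube down flat with a good finger's length of chisel sticking out. Take the chisel by that exposed end, draw it right out, lay it down flat and let go; then take it again round its middle and lay it in the two V-blocks, centred between them. Leave the empty tube lying flat, the wrench on the mat, and the hammer and the standing socket where they are.

Things in the scene. Friction and masses are not known exactly. Their poses are not given: they have to be found in the camera images.
- tray: Blue steel tool tray, fixed. Origin: underside, centre of its deep compartment, which spans -60 to +60 mm along its x (roughly away from the robot) and -145 to +145 mm along its y; floor 4 mm, walls 5 mm thick, rims 60 mm above the bench. Beyond it a green insert with short sockets (tops 50 mm up). Outer size x -66 to +136, y -150 to +150 mm.
- wrench_center (a point): Middle of the steel combination wrench, half-way through its thickness. It lies flat across the rims of the tray's deep compartment, bridging it above the tube. 200 mm long along its x (ring end at -x, open jaw at +x), shank 17 mm wide (along its y), 7 mm thick (z); 0.18 kg.
- mat_top (a point): Centre of the top of the flat black rubber mat, fixed, 240 mm (its x) by 140 mm (its y), 4 mm thick, on the bench. Mat and V-blocks may have changed places.
- tube_center (a point): Centre of the grey square plastic tube, half-way up. 190 mm long along its x, 36 mm square outside, 28 mm inside (smooth 4 mm walls), open mouth at +x, closed at -x (6 mm end wall, black cap over the last 25 mm). It lies loose on the floor of the tray's deep compartment, beneath the wrench. 0.12 kg empty.
- tube_mouth (a point): Centre of the open mouth, 95 mm from tube_center along the tube's x, same axes. The chisel inside slides once the tube is tipped mouth-down by some 15 degrees (friction about 0.2), until something stops it: at 30 degrees, with the mouth's lower edge about 20 mm over the bench, its head comes to rest on the bench, about 45 mm out.
- chisel_center (a point): Mid-length, mid-section of the cold chisel: dark steel octagonal bar, 20 mm across flats, 170 mm long along its x, blade over the last 22 mm at -x, struck head at +x; centre of mass about 4 mm from here towards the head; about 0.34 kg. At first inside the tube on its lower wall, head towards the mouth and 5 to 14 mm short of it.
- chisel_head (a point): Centre of the chisel's struck head, 85 mm from chisel_center along its x. Same axes as chisel_center.
- seat (a point): Where the chisel's centre belongs in the two fixed steel V-blocks: 40 mm above the bench, mid-way between them. The V runs along this x. Blocks at x = -50 and +50 mm, each 16 mm thick (84 mm free between), 62 mm wide; V 90 degrees, 48 mm wide at the top (50 mm up), its bottom 26 mm up. Base plate 150 x 70 x 8 mm. Chisel may point either way.
- wrench: The wrench (see wrench_center), its origin at its underside.
- tube: The tube (see tube_center), its origin at the middle of its underside.
- chisel: The chisel (see chisel_center), its origin at the middle of its underside.
- hammer: Bystander: hammer with a wooden handle, 260 mm long, lying at the far side. Origin at the middle of its underside.
- socket: Bystander: deep steel socket, 38 mm diameter, 80 mm tall, standing at the far side. Origin at its underside.
Mind the look-alikes: they are no part of the job. What is meant by the tube is not red, and is the smaller of those in its own colour.

How it is judged (in metres and radians):
On the way, in this order (a step that is already met when the one before it is completed fails the run):
1. the wrench lies flat on the mat, released and at rest (x of wrench_center in the frame of mat_top between -0.12 and 0.12 m and y of wrench_center in the frame of mat_top between -0.07 and 0.07 m and z of wrench_center in the frame of mat_top between -0.002 and 0.012 m and angle between wrench_center's own x axis and vertical between 1.5 and 1.64 rad and linear speed of wrench below 0.02 m/s and contact force between the fingers and wrench below 0.1 N), for 0.2 s.
2. the tube lies flat and released on the bench, tray or mat, the chisel's head 25 to 100 mm out of the mouth (angle between tube_center's own x axis and vertical between 1.5 and 1.64 rad and height (world z) of tube_center below 0.045 m and linear speed of tube below 0.03 m/s and contact force between the fingers and tube below 0.1 N and x of chisel_head in the frame of tube_mouth between 0.025 and 0.1 m), for 0.2 s.
3. the fingers grip the exposed end of the chisel while the tube lies flat (contact force between the fingers and chisel above 2 N and angle between tube_center's own x axis and vertical between 1.5 and 1.64 rad and x of chisel_head in the frame of tube_mouth between 0.02 and 0.13 m), for 0.1 s.
4. the chisel lies flat on the bench (tray floor or mat), right out of the tube, released and at rest (contact force between the fingers and chisel below 0.1 N and linear speed of chisel below 0.02 m/s and angle between chisel_center's own x axis and vertical between 1.5 and 1.64 rad and height (world z) of chisel_center below 0.022 m and (x of chisel_head in the frame of tube_mouth above 0.172 m or x of chisel_head in the frame of tube_mouth below -0.2 m or y of chisel_center in the frame of tube_mouth above 0.026 m or y of chisel_center in the frame of tube_mouth below -0.026 m)), for 0.2 s.
At the end, for the whole second after the job is handed in: All released and at rest: the chisel in both V-blocks, centre within 15 mm of the seat along the V, 6 mm across and in height, axis within 0.08 rad, either way round; the wrench flat on the mat, its middle over the mat; the tube flat (within 4 degrees), its centre under 45 mm high (all of step 1 and x of chisel_center in the frame of seat between -0.015 and 0.015 m and y of chisel_center in the frame of seat between -0.006 and 0.006 m and z of chisel_center in the frame of seat between -0.006 and 0.006 m and angle between the x axis of chisel_center and the x axis of seat, either way round below 0.08 rad and contact force between the fingers and chisel below 0.1 N and linear speed of chisel below 0.02 m/s and angle between tube_center's own x axis and vertical between 1.5 and 1.64 rad and height (world z) of tube_center below 0.045 m and linear speed of tube below 0.03 m/s and contact force between the fingers and tube below 0.1 N); the robot touches nothing.
It fails at once if the hammer is moved by more than 40 mm (distance of hammer from where it was at the start of the episode above 0.04 m).
It fails at once if the socket is moved by more than 40 mm (distance of socket from where it was at the start of the episode above 0.04 m).
It also fails if it takes over 72 s, if anything falls off the work surface, if the arm or the gripper's body presses on something with over 40 N, if the wrist force passes 120 N, or if a joint passes its speed limit or range.

## Working session

There is one attempt and no reset: what is moved stays moved. The work goes in short steps, Python scripts to look and compute and a tool call to move; the robot and the scene stay as the last step left them, time stands still between calls to the robot, and variables do not carry over. Pictures are saved under pics/ and viewed, at most 10 in all, crops included, and the job is handed in when it is done.

Besides the shell and the picture viewer there is one more tool, called as name(argument=value, ...), one argument or row to a line, values as JSON. servo_tool: Moves the arm, as the interface text tells. Its arguments: {"type":"object","properties":{"deltas":{"type":"array","items":{"type":"array"}},"grip":{"type":"number"}},"required":["deltas"]}

```bash
mkdir -p pics
cat > h.py <<'E'
import numpy as np, cv2
from scipy.spatial.transform import Rotation as R
from workcell import ctrl, get_image, close_job, finder
def cloud(p):
    d=p["depth"]; v,u=np.mgrid[0:480,0:640]
    uv=np.stack([u,v],-1).reshape(-1,1,2).astype(np.float64)
    n=cv2.undistortPoints(uv,np.array(p["K"],float),np.array(p["dist"],float)).reshape(480,640,2)
    P=np.dstack([n[...,0]*d,n[...,1]*d,d]); T=np.array(p["pose"])
    W=P@T[:3,:3].T+T[:3,3]; W[d<=0]=np.nan
    return W
def toolrot(): return R.from_rotvec(ctrl.get_obs()["orientation"])
def delta(goal,Rg=None):
    o=ctrl.get_obs(); r=R.from_rotvec(o["orientation"])
    s=r.inv().apply(np.array(goal)-np.array(o["ee_pos"]))
    t=(r.inv()*Rg).as_rotvec() if Rg is not None else np.zeros(3)
    return s.round(1),t.round(3)
def down(yawy):  # tool pointing down with closing axis y at world angle yawy(rad)
    y=np.array([np.cos(yawy),np.sin(yawy),0]); z=np.array([0,0,-1.]); x=np.cross(y,z)
    return R.from_matrix(np.stack([x,y,z],1))
E
python3 - <<'E'
from h import *
o=ctrl.get_obs(); print(o, ctrl.grip_point_offset); print(toolrot().as_matrix().round(3))
ims=[]
for n in ["scene","top"]:
    p=get_image(n); f=p["frame"]; W=cloud(p); np.savez(f"{n}.npz",W=W,f=f)
    print(n,np.array(p["pose"]).round(2).tolist(), p["K"])
    for q in ["tray","wrench","tube","chisel","mat_top","seat","hammer","socket"]:
        try:
            for r in finder.silhouettes(q,p)[:4]:
                m=r["mask"]; c=W[m]; c=c[~np.isnan(c[:,0])]
                print(n,q,round(r["score"],2),(np.array(r["rect"])*[640,480,640,480]).round(), np.median(c,0).round() if len(c) else None)
        except Exception as e: print(q,e)
    cv2.imwrite(f"pics/{n}0.png",f)
E
```

```text
{'t': 0.0, 'qpos': array([-1.33799435e+00,  4.23825813e-01,  1.63066965e+00, -9.05704689e-06,
        1.08859796e+00, -1.90002757e-02]), 'qvel': array([-0.00044152, -0.00080993,  0.0008444 ,  0.0010335 , -0.00033721,
        0.00142936]), 'joint_torque': array([-2.81791465e-03, -5.44627047e+01, -2.73660815e+01,  6.42630877e-02,
        2.28394236e-02, -1.10833398e-04]), 'ee_pos': array([ 155.61510318, -604.75409742,  221.91907407]), 'orientation': array([-3.11524630e+00, -3.94305231e-01,  2.63931020e-04]), 'ft_force': array([-0.21780956, -0.30848795, -0.52932933]), 'moment': array([ 0.0078026 , -0.03115146, -0.02776417]), 'grasp_force': 0.0, 'width': 87.93975523040483} 18.700000000000003
[[ 0.968  0.249 -0.   ]
 [ 0.249 -0.968  0.001]
 [ 0.    -0.002 -1.   ]]
scene [[0.53, 0.73, -0.43, 1002.23], [0.85, -0.46, 0.27, -482.94], [0.0, -0.5, -0.86, 1077.64], [0.0, 0.0, 0.0, 1.0]] [[460.98437036   0.         318.77504986]
 [  0.         460.98437036 242.79772332]
 [  0.           0.           1.        ]]
scene tray 0.95 [280. 290. 145. 116.] [ 563. -310.   32.]
scene wrench 0.78 [257. 275
[... 585 characters left out ...]
, 0.0, 0.0, 1.0]] [[436.20324654   0.         319.05021872]
 [  0.         436.20324654 235.97060757]
 [  0.           0.           1.        ]]
top tray 0.97 [378. 228. 136. 100.] [ 550. -312.   29.]
top wrench 0.76 [392. 245.  27.  79.] [ 500. -336.   68.]
top wrench 0.24 [380. 241.  75.  29.] [ 505. -305.   41.]
top tube 0.97 [512. 296.  77.  19.] [ 359. -651.   37.]
top mat_top 0.61 [139. 207.  88.  52.] [592. 326.   5.]
top seat 0.56 [226. 210.  60.  30.] [583.  95.  10.]
top seat 0.37 [392. 244.  29.  82.] [ 485. -333.   68.]
top seat 0.37 [280. 139.  11.  24.] [757. -48.  65.]
top hammer 0.81 [171. 146. 102.  34.] [738. 271.  24.]
top socket 0.57 [278. 139.  14.  22.] [759. -47.  69.]
```

View pics/top0.png

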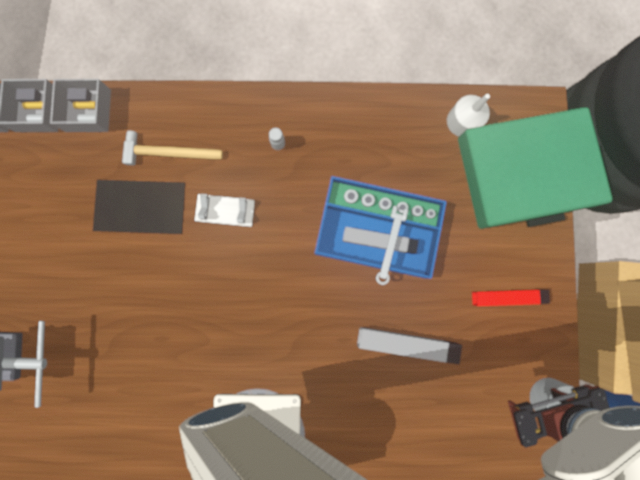

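View pics/scene0.png

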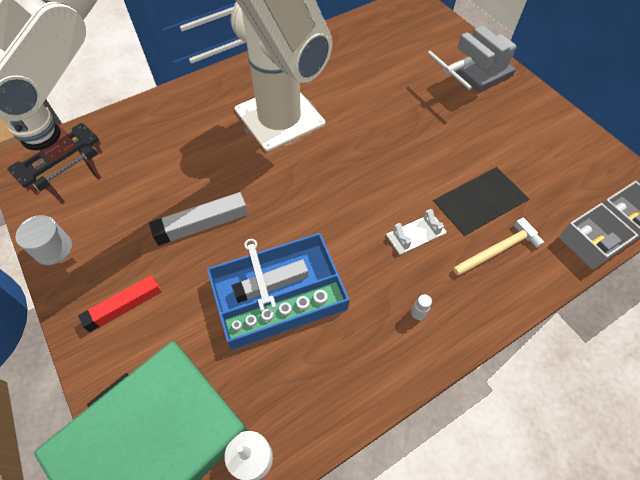

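Candidates for the tube are the grey bar in the tray at top-view (380,241), the longer grey bar on the bench at (405,346) and the red bar at (510,298). I choose the one in the tray: it is grey, the smaller of the two, and under the wrench at (392,245). Its mouth faces image-left (+y) and its black cap is to the right. The mat is at (139,207), the V-blocks at (226,210), the socket at (278,139) and the hammer at (171,150).

Run:
```python
from h import *
def fit(P,name):
    (c,s,a)=cv2.minAreaRect(P[:,:2].astype(np.float32))
    b=cv2.boxPoints((c,s,a)); e=[b[1]-b[0],b[2]-b[1]]; e=max(e,key=np.linalg.norm)
    print(name,len(P),"c",np.round(c,1),"size",np.round(s,1),"yaw deg",round(np.degrees(np.arctan2(e[1],e[0])),1),"z med",round(np.median(P[:,2]),1),"mean",P.mean(0).round(1))
for n in ["scene","top"]:
    d=np.load(n+".npz"); W=d["W"]; f=d["f"].astype(int); hsv=cv2.cvtColor(d["f"],cv2.COLOR_BGR2HSV)
    x,y,z=W[...,0],W[...,1],W[...,2]
    intray=(x>400)&(x<680)&(y>-480)&(y<-140)
    blue=(hsv[...,0]>95)&(hsv[...,0]<125)&(hsv[...,1]>120)
    grey=(hsv[...,1]<60)
    def largest(m):
        k,l,s,_=cv2.connectedComponentsWithStats(m.astype(np.uint8)); i=1+np.argmax(s[1:,4]); return l==i
    fit(W[largest(intray&((z>10)))],n+" tray all")
    fit(W[intray&grey&(z>58)&(x<640)],n+" wrench")
    fit(W[intray&grey&(z>30)&(z<48)&(x<560)],n+" tube grey")
    dark=hsv[...,2]<60
    fit(W[intray&dark&(z>30)&(z<48)&(x<560)],n+" tube cap")
    mm=largest((x>450)&(x<720)&(y>170)&(y<480)&dark&(z<12)); fit(W[mm],n+" mat")
    vb=(x>500)&(x<680)&(y>0)&(y<190)
    fit(W[largest(vb&grey&(hsv[...,2]>120)&(z>4))],n+" base")
    for s in [(y<93),(y>=93)]:
        fit(W[vb&s&(z>28)],n+" vtops")
f=cv2.imread("pics/top0.png")[170:300,305:460]
cv2.imwrite("pics/crop.png",cv2.resize(f,None,fx=4,fy=4,interpolation=cv2.INTER_CUBIC))
```

```text
scene tray all 7884 c [ 523.3 -309. ] size [300.8 240.6] yaw deg 78.1 z med 39.8 mean [ 554.2 -319.2   41.6]
scene wrench 602 c [ 501.5 -305.2] size [299.6 196.4] yaw deg 78.4 z med 66.4 mean [ 500.3 -338.5   66.1]
scene tube grey 965 c [ 497.9 -315.8] size [110.4 189.2] yaw deg -82.5 z med 39.3 mean [ 510.9 -313.7   39. ]
scene tube cap 127 c [ 496.3 -397. ] size [22.8 35.5] yaw deg -8.0 z med 39.4 mean [ 498.1 -397.    39. ]
scene mat 17 c [634.1 203.6] size [ 5.  55.8] yaw deg -2.9 z med 3.7 mean [635.1 204.    3.6]
scene base 1238 c [587.6  94.1] size [153.  72.] yaw deg 85.1 z med 9.4 mean [589.6  88.4  17.1]
scene vtops 156 c [582.9  43.7] size [18.6 63.5] yaw deg -7.4 z med 39.8 mean [583.7  42.5  39.5]
scene vtops 157 c [591.3 143.4] size [20.9 64.3] yaw deg -6.3 z med 39.6 mean [592.3 141.7  39.3]
top tray all 5839 c [ 519.9 -308.4] size [299.5 234.2] yaw deg 78.0 z med 42.1 mean [ 555.3 -326.1   45.1]
top wrench 591 c [ 495.1 -328. ] size [128.4 191. ] yaw deg -6.2 z med 68.3 mean [ 496.1 -335.4   68.2]
top tube grey 927 c [ 489.3 -315.7] size [122.7 184.3] yaw deg -81.0 z med 41.3 mean [ 506.  -309.9   41.2]
top tube cap 0 c [0. 0.] size [0. 0.] yaw deg 0.0 z med nan mean [nan nan nan]
  return _methods._mean(a, axis=axis, dtype=dtype,
  ret = ret.dtype.type(ret / rcount)
<stdin>:5: RuntimeWarning: Mean of empty slice.
  ret = um.true_divide(
Traceback (most recent call last):
ValueError: attempt to get argmax of an empty sequence
```

Run:
```python
from h import *
f=cv2.imread("pics/top0.png")[170:300,305:460]
cv2.imwrite("pics/crop.png",cv2.resize(f,None,fx=4,fy=4,interpolation=cv2.INTER_CUBIC))
for n in ["scene","top"]:
    p=get_image(n); W=cloud(p)
    for q in ["mat_top","wrench"]:
        m=finder.silhouettes(q,p)[0]["mask"]; P=W[m]; P=P[~np.isnan(P[:,0])]
        if q=="wrench": P=P[(P[:,2]>60)]
        c,s,a=cv2.minAreaRect(P[:,:2].astype(np.float32))
        l=cv2.fitLine(P[:,:2].astype(np.float32),cv2.DIST_HUBER,0,.01,.01).ravel()
        print(n,q,np.round(c,1),np.round(s,1),round(a,1),"line yaw",np.degrees(np.arctan2(l[1],l[0])).round(1),l[2:].round(1),np.median(P[:,2]).round(1))
        if q=="wrench":
            for xs in range(400,620,20):
                k=P[(abs(P[:,0]-xs)<6)]; 
                if len(k): print(xs,k[:,1].min().round(1),k[:,1].max().round(1),k[:,2].mean().round(1))
            print(P[:,0].min(),P[:,0].max())
print(delta([500,-337,150],down(np.radians(78-180))), delta([500,-337,150],down(np.radians(78))))
```

```text
scene mat_top [594.4 326.8] [248.3 145.5] 88.4 line yaw 87.5 [599.5 321.5] 3.7
scene wrench [ 499.9 -342.3] [ 36.9 182.1] 77.2 line yaw -15.4 [ 499.5 -338.7] 66.5
420 -327.6 -305.0 66.4
440 -331.4 -313.3 66.4
460 -337.9 -318.8 66.3
480 -343.6 -325.2 66.5
500 -347.8 -329.1 66.1
520 -353.5 -334.3 65.6
540 -357.0 -340.5 66.2
560 -375.4 -340.7 66.7
580 -379.1 -340.6 67.4
413.0907363111378 590.6235315370157
top mat_top [593.7 327.9] [246.8 143.6] 89.2 line yaw 88.1 [592.  324.8] 4.9
top wrench [ 496.9 -333.7] [ 36.4 177.7] 73.5 line yaw -14.6 [ 490.9 -334. ] 68.2
420 -325.3 -304.7 68.1
440 -331.1 -312.4 68.2
460 -336.0 -317.5 67.8
480 -340.4 -322.6 68.3
500 -346.4 -328.7 68.7
520 -351.2 -333.8 67.9
540 -354.3 -338.6 68.4
560 -372.2 -338.7 68.9
580 -375.1 -338.8 68.3
407.41499133698613 585.7623687842479
(array([ 400.2, -174.1,   72.7]), array([ 0.   , -0.   ,  0.461])) (array([ 400.2, -174.1,   72.7]), array([ 0.  ,  0.  , -2.68]))
```

View pics/crop.png

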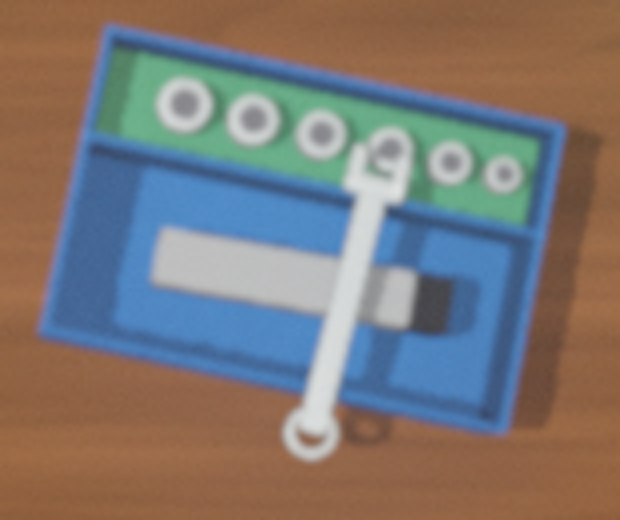

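The crop shows the wrench lying over the grey tube in the blue deep compartment. The tube's mouth is at the left (crop 155,255) and its cap at the right (432,305), with the wrench's middle near (345,275). That confirms the choice, so I am approaching the wrench.

servo_tool(
  deltas=[
    [[40,-17.4,0],[0,0,0.1]],
    [[80,-34.8,0],[0,0,0.2]],
    [[120,-52.2,0],[0,0,0.3]],
    [[160,-69.6,0],[0,0,0.4]],
    [[200,-87,0],[0,0,0.513]],
  ],
  grip=-0.2,
)

```text
t: 1.62
ee_pos: [321.0, -476.1, 222.8]
orientation: [3.114, -0.416, 0.0]
ft_force: [0.9, -0.2, -0.7]
width: 58.0
grasp_force: 0.0
```

servo_tool(
  deltas=[
    [[24,-32,10],[0,0,0]],
    [[48,-64,20],[0,0,0]],
    [[72,-96,30],[0,0,0]],
    [[96,-128,40],[0,0,0]],
    [[120,-160,50],[0,0,0]],
  ],
)

```text
t: 2.03
ee_pos: [478.4, -352.3, 172.5]
orientation: [3.115, -0.408, 0.001]
ft_force: [0.2, 0.5, 0.5]
width: 52.3
grasp_force: 0.0
```

servo_tool(
  deltas=[
    [[15,-20,20],[0,0,0]],
    [[15,-20,40],[0,0,0]],
    [[15,-20,40],[0,0,0]],
    [[15,-20,40],[0,0,0]],
  ],
)

```text
t: 2.37
ee_pos: [496.0, -337.5, 131.9]
orientation: [-3.114, 0.406, 0.004]
ft_force: [0.3, -0.3, 0.6]
width: 52.4
grasp_force: 0.0
```

Run:
```python
from h import *
p=get_image("wrist"); W=cloud(p); cv2.imwrite("pics/w1.png",p["frame"])
z=W[...,2]; g=cv2.cvtColor(p["frame"],cv2.COLOR_BGR2HSV)[...,1]<60
P=W[g&(z>58)&(z<76)]; P=P[(abs(P[:,0]-500)<50)&(abs(P[:,1]+337)<60)]
print(len(P),np.median(P,0)); l=cv2.fitLine(P[:,:2].astype(np.float32),cv2.DIST_HUBER,0,.01,.01).ravel(); print(l, np.degrees(np.arctan2(l[1],l[0])))
print(ctrl.get_obs()["ee_pos"], delta([499,-337.5,48],down(np.radians(-105))))
```

```text
4391 [ 505.06843238 -341.51232664   67.93302182]
[ 9.6325976e-01 -2.6857144e-01  5.0309070e+02 -3.4131299e+02] -15.579276
[ 496.32880548 -338.50306159  132.96049399] (array([ 2.4, -1.7, 85. ]), array([-0.   ,  0.   ,  0.001]))
```

servo_tool(
  deltas=[
    [[3,0,25],[0,0,0]],
    [[3,0,50],[0,0,0]],
    [[3,0,75],[0,0,0]],
    [[3,0,84],[0,0,0]],
    [[3,0,84],[0,0,0]],
  ],
)

```text
t: 2.83
ee_pos: [498.1, -339.2, 47.8]
orientation: [-3.114, 0.41, 0.004]
ft_force: [0.1, 0.3, -0.4]
width: 52.4
grasp_force: 0.0
```

servo_tool(
  deltas=[
    [[0,0,0],[0,0,0]],
    [[0,0,0],[0,0,0]],
    [[0,0,0],[0,0,0]],
    [[0,0,0],[0,0,0]],
    [[0,0,0],[0,0,0]],
  ],
  grip=1,
)

```text
t: 3.25
ee_pos: [500.0, -339.4, 49.7]
orientation: [3.114, -0.408, 0.002]
ft_force: [0.5, -0.3, -0.5]
width: 22.9
grasp_force: 0.0
```

servo_tool(
  deltas=[
    [[0,0,-20],[0,0,0]],
    [[0,0,-45],[0,0,0]],
    [[0,0,-70],[0,0,0]],
    [[0,0,-90],[0,0,0]],
    [[0,0,-100],[0,0,0]],
  ],
)

```text
t: 3.67
ee_pos: [500.5, -339.6, 151.5]
orientation: [3.113, -0.407, 0.005]
ft_force: [0.1, 0.5, -1.6]
width: 16.2
grasp_force: 30.0
```

servo_tool(
  deltas=[
    [[-3,-25,0],[0,0,0]],
    [[-8,-60,0],[0,0,0]],
    [[-13,-98,0],[0,0,0]],
    [[-18,-136,0],[0,0,0]],
    [[-23,-174,0],[0,0,0]],
  ],
)

```text
t: 4.08
ee_pos: [521.5, -163.3, 148.3]
orientation: [-3.115, 0.409, 0.001]
ft_force: [1.5, -0.9, -1.4]
width: 16.2
grasp_force: 30.0
```

servo_tool(
  deltas=[
    [[-5,-38,0],[0,0,0]],
    [[-10,-76,0],[0,0,0]],
    [[-15,-114,0],[0,0,0]],
    [[-20,-152,0],[0,0,0]],
    [[-25,-190,0],[0,0,0]],
  ],
)

```text
t: 4.5
ee_pos: [546.3, 27.0, 148.3]
orientation: [3.115, -0.408, -0.001]
ft_force: [0.5, -1.1, -2.6]
width: 16.2
grasp_force: 30.0
```

servo_tool(
  deltas=[
    [[-5,-38,0],[0,0,0]],
    [[-10,-76,0],[0,0,0]],
    [[-15,-114,0],[0,0,0]],
    [[-20,-152,0],[0,0,0]],
    [[-25,-190,0],[0,0,0]],
  ],
)

```text
t: 4.92
ee_pos: [571.0, 217.1, 148.2]
orientation: [3.115, -0.407, -0.001]
ft_force: [0.8, -0.4, -2.0]
width: 16.0
grasp_force: 30.0
```

servo_tool(
  deltas=[
    [[-4,-35,0],[0,0,0]],
    [[-8,-70,0],[0,0,0]],
    [[-12,-100,0],[0,0,0]],
    [[-12,-113,0],[0,0,0]],
    [[-12,-113,0],[0,0,0]],
  ],
)

```text
t: 5.33
ee_pos: [589.0, 330.2, 148.0]
orientation: [-3.115, 0.403, -0.0]
ft_force: [1.1, 0.3, -0.3]
width: 16.4
grasp_force: 30.0
```

servo_tool(
  deltas=[
    [[0,0,0],[0,0,-0.12]],
    [[0,0,0],[0,0,-0.24]],
    [[0,0,0],[0,0,-0.36]],
    [[0,0,0],[0,0,-0.48]],
    [[0,0,0],[0,0,-0.6]],
  ],
)

```text
t: 5.75
ee_pos: [588.6, 325.5, 148.1]
orientation: [3.094, 0.538, -0.002]
ft_force: [-0.7, 0.2, -2.3]
width: 16.0
grasp_force: 30.0
```

servo_tool(
  deltas=[
    [[0,0,0],[0,0,-0.12]],
    [[0,0,0],[0,0,-0.24]],
    [[0,0,0],[0,0,-0.36]],
    [[0,0,0],[0,0,-0.48]],
    [[0,0,0],[0,0,-0.6]],
  ],
)

```text
t: 6.17
ee_pos: [588.6, 325.4, 148.2]
orientation: [2.797, 1.429, -0.003]
ft_force: [-0.3, -0.1, -1.8]
width: 16.5
grasp_force: 30.0
```

servo_tool(
  deltas=[
    [[0,0,0],[0,0,-0.12]],
    [[0,0,0],[0,0,-0.24]],
    [[0,0,0],[0,0,-0.36]],
    [[0,0,0],[0,0,-0.48]],
    [[0,0,0],[0,0,-0.6]],
  ],
)

```text
t: 6.58
ee_pos: [588.6, 325.4, 148.2]
orientation: [-2.25, -2.192, 0.003]
ft_force: [0.1, -0.8, -1.6]
width: 16.4
grasp_force: 30.0
```

Run:
```python
from h import *
o=ctrl.get_obs(); print(o["ee_pos"],o["qpos"],o["width"])
print(toolrot().as_matrix().round(3))
p=get_image("wrist"); W=cloud(p); cv2.imwrite("pics/w2.png",p["frame"])
for r in finder.silhouettes("wrench",p)[:2]:
    P=W[r["mask"]];P=P[~np.isnan(P[:,0])]; print(r["score"],np.median(P,0),cv2.minAreaRect(P[:,:2].astype(np.float32)))
    for a in range(220,440,20):
        k=P[abs(P[:,1]-a)<8]; print(a,len(k),np.median(k,0).round(1) if len(k) else 0)
```

```text
[588.62672075 325.37544731 148.1594375 ] [ 4.87458629e-01  5.75748242e-01  1.56505370e+00 -4.77054208e-04
  1.00251621e+00  5.14063626e-01] 16.388254508582648
[[ 0.026  1.    -0.001]
 [ 1.    -0.026 -0.001]
 [-0.001 -0.001 -1.   ]]
0.86 [588.28189588 365.06908943 151.93318564] ((585.0116577148438, 257.7857666015625), (318.8373718261719, 37.57737350463867), 88.0321044921875)
220 0 0
240 724 [586.4 243.8 151.5]
260 805 [586.2 260.4 151.3]
280 0 0
300 1020 [587.1 300.1 151.6]
320 1113 [587.8 320.2 151.6]
340 1293 [588.5 340.1 151.7]
360 1453 [589.1 360.  151.7]
380 1794 [589.4 381.3 151.9]
400 2906 [590.1 398.2 152.8]
420 527 [580.4 413.9 152.5]
```

View pics/w2.png

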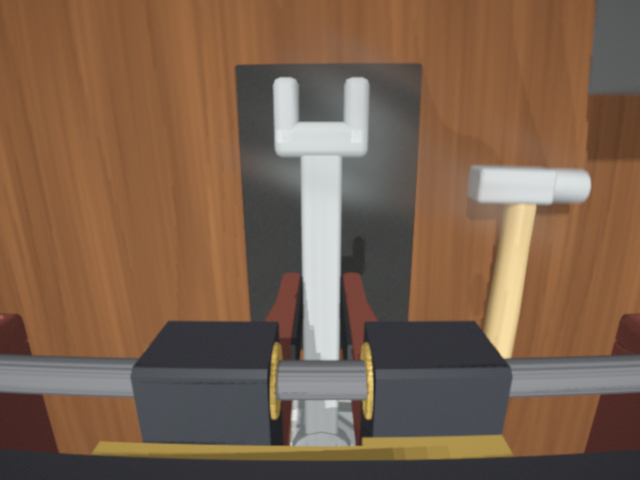

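The wrist view shows the wrench held level over the black mat, jaw at (320,130). The hammer is clear of it on the right at (525,185). The wrench is gripped near the fingertips, with its top at about z 152, so I am lowering it gently.

servo_tool(
  deltas=[
    [[0,0,25],[0,0,0]],
    [[0,0,60],[0,0,0]],
    [[0,0,95],[0,0,0]],
    [[0,0,120],[0,0,0]],
    [[0,0,132],[0,0,0]],
  ],
)

```text
t: 7.1
ee_pos: [586.6, 325.1, 12.7]
orientation: [-2.26, -2.18, 0.009]
ft_force: [0.0, -0.5, -1.5]
width: 16.4
grasp_force: 30.0
```

servo_tool(
  deltas=[
    [[0,0,2],[0,0,0]],
    [[0,0,4],[0,0,0]],
    [[0,0,6],[0,0,0]],
    [[0,0,6],[0,0,0]],
  ],
)

```text
t: 7.43
ee_pos: [590.1, 327.9, 12.2]
orientation: [2.256, 2.185, 0.004]
ft_force: [-0.1, -0.3, -1.9]
width: 16.2
grasp_force: 30.0
```

servo_tool(
  deltas=[
    [[0,0,1],[0,0,0]],
    [[0,0,2],[0,0,0]],
    [[0,0,2],[0,0,0]],
  ],
)

```text
t: 7.68
ee_pos: [589.3, 327.6, 9.4]
orientation: [2.256, 2.186, 0.002]
ft_force: [-0.7, -0.0, -0.6]
width: 16.4
grasp_force: 30.0
```

servo_tool(
  deltas=[
    [[0,0,1],[0,0,0]],
    [[0,0,2],[0,0,0]],
    [[0,0,2],[0,0,0]],
  ],
)

```text
t: 7.93
ee_pos: [589.4, 327.7, 8.3]
orientation: [2.256, 2.186, 0.001]
ft_force: [-3.8, -1.7, 9.8]
width: 16.3
grasp_force: 30.0
```

servo_tool(
  deltas=[
    [[0,0,-1],[0,0,0]],
    [[0,0,-1],[0,0,0]],
    [[0,0,-1],[0,0,0]],
    [[0,0,-1],[0,0,0]],
  ],
  grip=-0.2,
)

```text
t: 8.27
ee_pos: [589.1, 327.5, 7.6]
orientation: [2.256, 2.187, 0.0]
ft_force: [0.8, -0.9, 0.1]
width: 39.4
grasp_force: 0.0
```

servo_tool(
  deltas=[
    [[0,0,-15],[0,0,0]],
    [[0,0,-50],[0,0,0]],
    [[0,0,-90],[0,0,0]],
    [[0,0,-130],[0,0,0]],
    [[0,0,-150],[0,0,0]],
  ],
)

```text
t: 8.68
ee_pos: [591.0, 328.5, 163.9]
orientation: [2.254, 2.185, 0.01]
ft_force: [1.7, 0.3, 0.3]
width: 52.5
grasp_force: 0.0
```

Run:
```python
from h import *
o=ctrl.get_obs(); print(o["ee_pos"],o["width"])
p=get_image("top"); W=cloud(p)
cv2.imwrite("pics/t2.png",cv2.resize(p["frame"],None,fx=1.2,fy=1.2))
for r in finder.silhouettes("wrench",p)[:3]:
    P=W[r["mask"]];P=P[~np.isnan(P[:,0])]; print(r["score"],np.median(P,0),cv2.minAreaRect(P[:,:2].astype(np.float32)))
p=get_image("scene"); W=cloud(p)
hsv=cv2.cvtColor(p["frame"],cv2.COLOR_BGR2HSV); x,y,z=W[...,0],W[...,1],W[...,2]
for nm,W,hs in [("scene",W,hsv)]+[("top",cloud(get_image("top")),None)]:
    x,y,z=W[...,0],W[...,1],W[...,2]
    if hs is None:
        hs=cv2.cvtColor(get_image("top")["frame"],cv2.COLOR_BGR2HSV)
    m=(z>30)&(z<52)&(x>430)&(x<555)&(y<-190)&(y>-430)&~((hs[...,0]>95)&(hs[...,0]<125)&(hs[...,1]>130))
    k,l,s,_=cv2.connectedComponentsWithStats(m.astype(np.uint8)); P=W[l==1+np.argmax(s[1:,4])]
    print(nm,len(P),cv2.minAreaRect(P[:,:2].astype(np.float32)),np.median(P,0),np.degrees(np.arctan2(*cv2.fitLine(P[:,:2].astype(np.float32),cv2.DIST_HUBER,0,.01,.01).ravel()[[1,0]])))
```

```text
[591.04074398 328.48268349 163.8612215 ] 52.51692454761513
0.62 [586.83384314 313.82041078  11.8773685 ] ((587.2247314453125, 319.89617919921875), (197.2537841796875, 38.78622055053711), 88.04310607910156)
scene 1102 ((508.7387390136719, -315.2093505859375), (190.2791748046875, 38.7619514465332), 80.5390396118164) [ 510.0111314  -317.88649575   39.22151332] 80.32472
top 1049 ((505.91748046875, -314.4266052246094), (189.04808044433594, 36.649417877197266), 80.01762390136719) [ 504.92074501 -314.74351683   41.19075318] 79.86237
```

The wrench lies flat on the mat at (587,320) and is released. The tube is now fully measured: centre (507,-315), yaw 80°, top at z 40, and 190 x 37 mm, which matches the description. I am moving to grip it about 25 mm towards the mouth.

servo_tool(
  deltas=[
    [[-30,-3,0],[0,0,0.05]],
    [[-65,-6.5,0],[0,0,0.1]],
    [[-103,-10.5,0],[0,0,0.145]],
    [[-141,-14.5,0],[0,0,0.145]],
    [[-180,-18.4,0],[0,0,0.145]],
  ],
  grip=-0.4,
)

```text
t: 9.35
ee_pos: [563.1, 146.4, 155.6]
orientation: [-2.406, -2.017, 0.006]
ft_force: [1.1, -0.6, 0.4]
width: 61.4
grasp_force: 0.0
```

Run:
```python
from h import *
o=ctrl.get_obs(); print(o["ee_pos"],o["width"])
print(delta([511.5,-290,110],down(np.radians(-9.8))))
```

```text
[563.09529429 146.43711642 155.57087777] 61.43614753823778
(array([-438.7,   25.6,   46.2]), array([-0.004,  0.002, -0.004]))
```

servo_tool(
  deltas=[
    [[-38,2,4],[0,0,0]],
    [[-76,4,8],[0,0,0]],
    [[-114,6,12],[0,0,0]],
    [[-152,8,16],[0,0,0]],
    [[-190,11,20],[0,0,0]],
  ],
)

```text
t: 9.77
ee_pos: [540.5, -42.5, 135.7]
orientation: [-2.406, -2.016, 0.004]
ft_force: [0.2, -0.1, 0.8]
width: 61.5
grasp_force: 0.0
```

servo_tool(
  deltas=[
    [[-38,2,4],[0,0,0]],
    [[-76,4,8],[0,0,0]],
    [[-114,6,12],[0,0,0]],
    [[-152,8,16],[0,0,0]],
    [[-190,11,20],[0,0,0]],
  ],
)

```text
t: 10.18
ee_pos: [518.0, -231.0, 115.6]
orientation: [-2.405, -2.015, 0.003]
ft_force: [0.2, 0.9, -0.9]
width: 61.3
grasp_force: 0.0
```

servo_tool(
  deltas=[
    [[-30,2,0],[0,0,0]],
    [[-56,3,0],[0,0,0]],
    [[-56,3,0],[0,0,0]],
    [[-56,3,0],[0,0,0]],
  ],
)

```text
t: 10.52
ee_pos: [511.7, -286.1, 115.8]
orientation: [-2.408, -2.012, 0.002]
ft_force: [-0.5, 1.1, 0.0]
width: 61.3
grasp_force: 0.0
```

Run:
```python
from h import *
o=ctrl.get_obs(); print(o["ee_pos"],o["width"])
p=get_image("wrist"); W=cloud(p)
x,y,z=W[...,0],W[...,1],W[...,2]; hs=cv2.cvtColor(p["frame"],cv2.COLOR_BGR2HSV)
m=(z>32)&(z<50)&(x>430)&(x<560)&(y<-190)&(y>-430)&~((hs[...,0]>95)&(hs[...,0]<125)&(hs[...,1]>130))
k,l,s,_=cv2.connectedComponentsWithStats(m.astype(np.uint8)); P=W[l==1+np.argmax(s[1:,4])]
print(len(P),cv2.minAreaRect(P[:,:2].astype(np.float32)),np.median(P,0),P[:,1].min(),P[:,1].max())
print(delta([511.5,-290,10],down(np.radians(-9.8))))
```

```text
[ 511.74942631 -286.06035186  115.8155201 ] 61.259746865074625
11956 ((509.3670654296875, -297.66656494140625), (152.5743408203125, 36.09492874145508), 80.26553344726562) [ 510.41648721 -287.56019929   40.87816894] -374.15331071910117 -219.48788430002963
(array([ -5.1,   0.7, 106. ]), array([-0.003, -0.001, -0.006]))
```

servo_tool(
  deltas=[
    [[-5,0,30],[0,0,0]],
    [[-5,0,60],[0,0,0]],
    [[-5,0,85],[0,0,0]],
    [[-5,0,102],[0,0,0]],
    [[-5,0,105],[0,0,0]],
  ],
)

```text
t: 10.98
ee_pos: [510.1, -287.4, 9.1]
orientation: [-2.401, -2.015, 0.003]
ft_force: [-0.6, 0.1, 0.2]
width: 61.4
grasp_force: 0.0
```

servo_tool(
  deltas=[
    [[0,0,0],[0,0,0]],
    [[0,0,0],[0,0,0]],
    [[0,0,0],[0,0,0]],
    [[0,0,0],[0,0,0]],
    [[0,0,0],[0,0,0]],
  ],
  grip=1,
)

```text
t: 11.4
ee_pos: [512.7, -290.5, 13.9]
orientation: [2.408, 2.017, 0.001]
ft_force: [-1.2, 1.1, 5.6]
width: 36.0
grasp_force: 30.0
```

servo_tool(
  deltas=[
    [[0,0,0],[0,0,0]],
    [[0,0,0],[0,0,0]],
  ],
)

```text
t: 11.57
ee_pos: [512.6, -290.5, 13.9]
orientation: [2.408, 2.017, 0.001]
ft_force: [-1.8, 2.4, 7.7]
width: 35.6
grasp_force: 30.0
```

servo_tool(
  deltas=[
    [[0,0,-10],[0,0,0]],
    [[0,0,-30],[0,0,0]],
    [[0,0,-55],[0,0,0]],
    [[0,0,-80],[0,0,0]],
    [[0,0,-100],[0,0,0]],
  ],
)

```text
t: 11.98
ee_pos: [512.5, -290.7, 114.8]
orientation: [2.408, 2.017, 0.001]
ft_force: [-0.3, -0.8, -4.0]
width: 36.0
grasp_force: 30.0
```

servo_tool(
  deltas=[
    [[0,0,-15],[0,0,0]],
    [[0,0,-30],[0,0,0]],
    [[0,0,-40],[0,0,0]],
    [[0,0,-40],[0,0,0]],
  ],
)

```text
t: 12.32
ee_pos: [513.5, -291.2, 155.2]
orientation: [2.405, 2.015, 0.002]
ft_force: [-0.3, -0.2, -4.2]
width: 35.6
grasp_force: 30.0
```

Run:
```python
from h import *
print(delta([450,-5,150],down(0)))
print(ctrl.get_obs()["qpos"])
```

```text
(array([ 270.6, -112.7,    4.4]), array([ 0.004,  0.002, -0.176]))
[-5.36053628e-01  4.55535809e-01  1.75951913e+00  4.84137691e-05
  9.22403066e-01 -3.59808583e-01]
```

servo_tool(
  deltas=[
    [[20,-8,0],[0,0,-0.04]],
    [[55,-23,0],[0,0,-0.08]],
    [[92,-38,0],[0,0,-0.12]],
    [[129,-54,0],[0,0,-0.16]],
    [[166,-69,0],[0,0,-0.176]],
  ],
)

```text
t: 12.73
ee_pos: [472.0, -113.4, 151.8]
orientation: [-2.219, -2.221, 0.001]
ft_force: [0.5, 0.9, -4.3]
width: 35.8
grasp_force: 30.0
```

Run:
```python
from h import *
print(delta([450,-5,150],down(0)))
```

```text
(array([108.4, -21.9,   1.9]), array([-0.001, -0.001,  0.001]))
```

servo_tool(
  deltas=[
    [[36,-7,0],[0,0,0]],
    [[72,-14,0],[0,0,0]],
    [[95,-20,0],[0,0,0]],
    [[104,-22,0],[0,0,0]],
    [[104,-22,0],[0,0,0]],
  ],
)

```text
t: 13.15
ee_pos: [450.6, -9.4, 152.2]
orientation: [-2.218, -2.224, 0.001]
ft_force: [-0.4, -0.5, -4.3]
width: 35.9
grasp_force: 30.0
```

servo_tool(
  deltas=[
    [[0,0,20],[0,0,0]],
    [[0,0,50],[0,0,0]],
    [[0,0,80],[0,0,0]],
    [[0,0,105],[0,0,0]],
    [[0,0,116],[0,0,0]],
  ],
)

```text
t: 13.57
ee_pos: [450.5, -12.3, 33.8]
orientation: [-2.221, -2.219, 0.004]
ft_force: [-0.3, 0.4, -3.7]
width: 35.7
grasp_force: 30.0
```

servo_tool(
  deltas=[
    [[0,0,0],[0,0,0]],
    [[0,0,0],[0,0,0]],
    [[0,0,0],[0,0,0]],
  ],
)

```text
t: 13.82
ee_pos: [452.5, -11.7, 37.2]
orientation: [2.222, 2.22, 0.001]
ft_force: [0.1, 0.1, -3.9]
width: 35.9
grasp_force: 30.0
```

Run:
```python
from h import *
o=ctrl.get_obs(); print(o["ee_pos"],o["qpos"])
W=cloud(get_image("scene")); x,y,z=W[...,0],W[...,1],W[...,2]
m=(abs(x-450)<12)&(y>25)&(y<75)&(z<90)
P=W[m]; 
for a in range(20,80,6):
    k=P[abs(P[:,1]-a)<3]; print(a,len(k),np.percentile(k[:,2],[5,50,95]).round(1) if len(k) else 0)
```

```text
[452.5029231  -11.72789332  37.1961033 ] [-5.21347297e-02  5.07944969e-01  2.10371759e+00 -2.01852273e-04
  5.28691342e-01 -5.10079187e-02]
20 0 0
26 0 0
32 0 0
38 0 0
44 0 0
50 0 0
56 0 0
62 0 0
68 0 0
74 0 0
```

servo_tool(
  deltas=[
    [[0,0,0],[0,-0.105,0]],
    [[0,0,-7],[0,-0.21,0]],
    [[0,0,-14],[0,-0.315,0]],
    [[0,0,-20],[0,-0.42,0]],
    [[0,0,-26],[0,-0.524,0]],
  ],
)

```text
t: 14.28
ee_pos: [454.1, -11.1, 65.5]
orientation: [1.937, 1.931, -0.494]
ft_force: [-0.3, -0.4, -4.2]
width: 36.0
grasp_force: 30.0
```

servo_tool(
  deltas=[
    [[0,0,0],[0,0,0]],
    [[0,0,0],[0,0,0]],
    [[0,0,0],[0,0,0]],
    [[0,0,0],[0,0,0]],
    [[0,0,0],[0,0,0]],
  ],
)

```text
t: 14.7
ee_pos: [451.5, -11.9, 63.0]
orientation: [1.943, 1.939, -0.497]
ft_force: [0.3, 0.0, -2.4]
width: 35.9
grasp_force: 30.0
```

Run:
```python
from h import *
o=ctrl.get_obs(); print(o["ee_pos"],o["ft_force"],o["moment"]); print(toolrot().as_matrix().round(3))
p=get_image("scene"); f=p["frame"]; W=cloud(p)
cv2.imwrite("pics/s3.png",cv2.resize(f[130:330,230:480],None,fx=3,fy=3,interpolation=cv2.INTER_CUBIC))
for r in finder.silhouettes("chisel",p)[:2]:
    P=W[r["mask"]];P=P[~np.isnan(P[:,0])]; print(r["score"],r["rect"],np.percentile(P,[5,50,95],axis=0).round())
```

```text
[451.50195678 -11.93517356  63.00289651] [ 0.29537725  0.03531483 -2.35267973] [ 0.40101458 -0.08608778 -0.11293184]
[[ 0.002  1.    -0.001]
 [ 0.877 -0.002 -0.48 ]
 [-0.48  -0.    -0.877]]
```

View pics/s3.png

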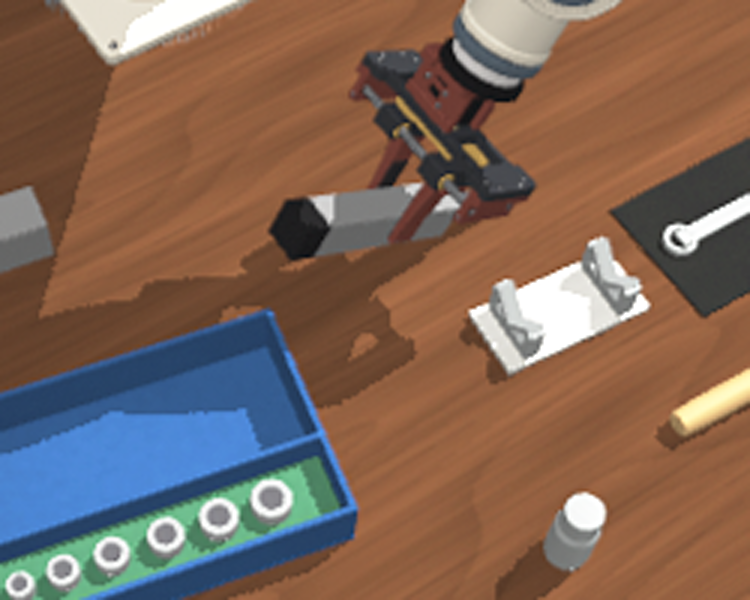

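The crop shows the tube tipped mouth-down at about 29°, its cap at (300,225) and its mouth hidden behind the gripper at (455,205). The wrist force fell from 4.2 to 2.4 N, so the chisel's head is resting on the bench. I am flattening the tube while lowering it.

servo_tool(
  deltas=[
    [[6,0,11],[0,0.1,0]],
    [[11,0,20],[0,0.2,0]],
    [[15.5,0,28],[0,0.3,0]],
    [[20,0,37],[0,0.4,0]],
    [[23,0,42],[0,0.501,0]],
  ],
)

```text
t: 15.22
ee_pos: [450.2, -11.7, 16.7]
orientation: [2.205, 2.203, -0.047]
ft_force: [-2.2, -0.1, -3.5]
width: 36.0
grasp_force: 30.0
```

servo_tool(
  deltas=[
    [[0,0,0],[0,0,0]],
    [[0,0,0],[0,0,0]],
  ],
)

```text
t: 15.38
ee_pos: [449.8, -12.3, 16.8]
orientation: [2.207, 2.198, -0.056]
ft_force: [-0.1, -0.2, -3.8]
width: 35.7
grasp_force: 30.0
```

Run:
```python
from h import *
o=ctrl.get_obs(); print(o["ee_pos"],o["ft_force"],o["moment"]); print(delta(o["ee_pos"],down(0)))
for n in ["top","scene"]:
  p=get_image(n); W=cloud(p)
  for r in finder.silhouettes("chisel",p)[:2]:
    P=W[r["mask"]];P=P[~np.isnan(P[:,0])]; print(n,r["score"],r["rect"],np.percentile(P,[5,50,95],axis=0).round().tolist())
```

```text
[449.76623238 -12.25569524  16.82718146] [-0.12445436 -0.16439066 -3.75864141] [-0.13467496 -0.03193106 -0.0302753 ]
(array([0., 0., 0.]), array([-0.007,  0.044, -0.004]))
scene 0.66 [0.6104, 0.4054, 0.017, 0.0171] [[453.0, 92.0, 19.0], [459.0, 106.0, 24.0], [465.0, 117.0, 28.0]]
```

servo_tool(
  deltas=[
    [[0,0,1],[0,0.02,0]],
    [[0,0,2],[0,0.044,0]],
    [[0,0,3],[0,0.044,0]],
    [[0,0,3],[0,0.044,0]],
  ],
)

```text
t: 15.92
ee_pos: [450.1, -10.4, 13.9]
orientation: [-2.217, -2.219, 0.006]
ft_force: [0.2, 0.6, -4.5]
width: 35.7
grasp_force: 30.0
```

servo_tool(
  deltas=[
    [[0,0,1],[0,0,0]],
    [[0,0,2],[0,0,0]],
    [[0,0,2],[0,0,0]],
  ],
)

```text
t: 16.17
ee_pos: [450.1, -10.5, 11.8]
orientation: [-2.216, -2.219, 0.005]
ft_force: [-1.2, 0.2, -3.6]
width: 36.2
grasp_force: 30.0
```

servo_tool(
  deltas=[
    [[0,0,1],[0,0,0]],
    [[0,0,1.5],[0,0,0]],
    [[0,0,1.5],[0,0,0]],
  ],
)

```text
t: 16.42
ee_pos: [450.0, -10.7, 10.3]
orientation: [-2.217, -2.218, 0.005]
ft_force: [0.2, 0.8, -3.4]
width: 35.4
grasp_force: 30.0
```

servo_tool(
  deltas=[
    [[0,0,0],[0,0,0]],
    [[0,0,0.5],[0,0,0]],
    [[0,0,0.5],[0,0,0]],
  ],
)

```text
t: 16.67
ee_pos: [450.2, -10.8, 10.0]
orientation: [-2.217, -2.218, 0.004]
ft_force: [-0.8, 0.8, -2.6]
width: 35.8
grasp_force: 30.0
```

Contact is building. I will nudge down once more, release, and retreat.

servo_tool(
  deltas=[
    [[0,0,1],[0,0,0]],
    [[0,0,1],[0,0,0]],
    [[0,0,1],[0,0,0]],
  ],
)

```text
t: 16.92
ee_pos: [450.1, -10.8, 9.8]
orientation: [-2.217, -2.218, 0.004]
ft_force: [-4.5, 1.1, 13.5]
width: 36.0
grasp_force: 30.0
```

servo_tool(
  deltas=[
    [[0,0,0],[0,0,0]],
    [[0,0,0],[0,0,0]],
    [[0,0,0],[0,0,0]],
    [[0,0,0],[0,0,0]],
    [[0,0,0],[0,0,0]],
  ],
  grip=-0.3,
)

```text
t: 17.33
ee_pos: [450.2, -10.7, 8.8]
orientation: [-2.217, -2.218, 0.004]
ft_force: [0.5, 0.9, 0.0]
width: 57.2
grasp_force: 0.0
```

servo_tool(
  deltas=[
    [[0,0,-10],[0,0,0]],
    [[0,0,-40],[0,0,0]],
    [[0,0,-75],[0,0,0]],
    [[0,0,-110],[0,0,0]],
    [[0,0,-130],[0,0,0]],
  ],
)

```text
t: 17.75
ee_pos: [451.9, -11.0, 142.5]
orientation: [-2.219, -2.22, 0.001]
ft_force: [0.9, -0.1, 0.1]
width: 57.2
grasp_force: 0.0
```

servo_tool(
  deltas=[
    [[0,0,0],[0,0,0]],
    [[0,0,0],[0,0,0]],
  ],
)

```text
t: 17.92
ee_pos: [451.7, -11.0, 140.3]
orientation: [-2.219, -2.219, 0.001]
ft_force: [-0.0, 0.5, 0.0]
width: 56.7
grasp_force: 0.0
```

```bash
cat > m.py <<'E'
from h import *
o=ctrl.get_obs(); print(o["t"],o["ee_pos"])
p=get_image("wrist"); W=cloud(p); cv2.imwrite("pics/w4.png",p["frame"])
x,y,z=W[...,0],W[...,1],W[...,2]
def cc(m,n):
    k,l,s,_=cv2.connectedComponentsWithStats(m.astype(np.uint8)); P=W[l==1+np.argmax(s[1:,4])]
    print(n,len(P),[np.round(v,1) for v in cv2.minAreaRect(P[:,:2].astype(np.float32))],np.median(P,0).round(1),P[:,1].min().round(),P[:,1].max().round())
roi=(abs(x-450)<60)&(y>-130)&(y<200)
cc(roi&(z>30)&(z<46),"tube"); cc(roi&(z>12)&(z<30),"chisel")
for n in ["wrist","scene","top"]:
  p=get_image(n); W=cloud(p)
  for r in finder.silhouettes("chisel",p)[:2]:
    P=W[r["mask"]];P=P[~np.isnan(P[:,0])]; print(n,round(r["score"],2),np.percentile(P,[3,50,97],axis=0).round().tolist(),[np.round(v,1) for v in cv2.minAreaRect(P[:,:2].astype(np.float32))])
E
python3 m.py
```

```text
17.9167 [451.68797818 -11.03226443 140.30461151]
tube 11104 [array([449.4, -29.5]), array([174.8,  36.1]), np.float64(90.0)] [449.  -18.2  36.9] -117.0 58.0
chisel 2817 [array([452.3,  90.3]), array([66.4, 19.6]), np.float64(86.9)] [452.3  91.5  23.8] 58.0 124.0
wrist 0.75 [[443.0, 59.0, 19.0], [452.0, 91.0, 24.0], [461.0, 121.0, 26.0]] [array([452. ,  90.3]), array([66.6, 20.1]), np.float64(86.8)]
wrist 0.73 [[433.0, -109.0, 36.0], [449.0, -18.0, 37.0], [466.0, 54.0, 38.0]] [array([449.3, -29.1]), array([174. ,  36.2]), np.float64(89.9)]
scene 0.69 [[434.0, 68.0, -2.0], [459.0, 98.0, 20.0], [466.0, 121.0, 26.0]] [array([450.7,  97.5]), array([35.4, 80.6]), np.float64(2.9)]
```

View pics/w4.png

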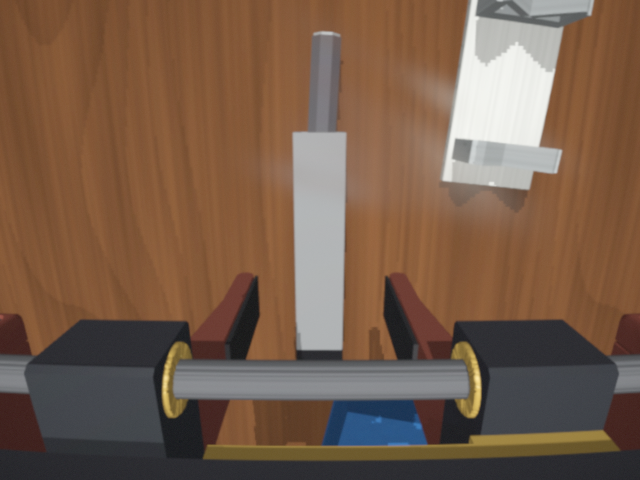

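The wrist view shows the tube lying flat with its mouth at (320,132) and the chisel's head at (326,35), about 65 mm out. Next I grip the exposed end near y = 100.

servo_tool(
  deltas=[
    [[30,0,10],[0,0,0.05]],
    [[65,0,30],[0,0,0.05]],
    [[100,1,55],[0,0,0.05]],
    [[111,1,85],[0,0,0.05]],
    [[111,1,105],[0,0,0.05]],
  ],
)

```text
t: 18.68
ee_pos: [450.5, 102.5, 31.8]
orientation: [-2.268, -2.164, 0.006]
ft_force: [0.1, -0.5, -0.2]
width: 56.6
grasp_force: 0.0
```

servo_tool(
  deltas=[
    [[0,0,0],[0,0,0]],
    [[0,0,0],[0,0,0]],
    [[0,0,0],[0,0,0]],
  ],
)

```text
t: 18.93
ee_pos: [451.5, 99.9, 34.5]
orientation: [-2.272, -2.161, 0.005]
ft_force: [-0.1, 0.2, 0.6]
width: 56.9
grasp_force: 0.0
```

servo_tool(
  deltas=[
    [[0,1,12],[0,0,0]],
    [[0,1,22],[0,0,0]],
    [[0,1,28],[0,0,0]],
    [[0,1,29],[0,0,0]],
    [[0,1,29],[0,0,0]],
  ],
)

```text
t: 19.35
ee_pos: [452.0, 100.0, 5.2]
orientation: [-2.272, -2.161, 0.005]
ft_force: [-1.3, -0.7, -0.3]
width: 57.0
grasp_force: 0.0
```

servo_tool(
  deltas=[
    [[0,0,0],[0,0,0]],
    [[0,0,0],[0,0,0]],
    [[0,0,0],[0,0,0]],
    [[0,0,0],[0,0,0]],
    [[0,0,0],[0,0,0]],
  ],
  grip=1,
)

```text
t: 19.77
ee_pos: [452.2, 100.3, 5.3]
orientation: [-2.272, -2.162, 0.004]
ft_force: [0.0, 0.2, -0.2]
width: 27.4
grasp_force: 0.0
```

servo_tool(
  deltas=[
    [[0,0,0],[0,0,0]],
    [[0,0,0],[0,0,0]],
    [[0,0,0],[0,0,0]],
    [[0,0,0],[0,0,0]],
    [[0,0,0],[0,0,0]],
  ],
)

```text
t: 20.18
ee_pos: [452.2, 100.3, 5.2]
orientation: [-2.272, -2.162, 0.004]
ft_force: [0.4, 0.5, 1.4]
width: 19.5
grasp_force: 29.9
```

Gripped at 19.5 mm. I am drawing the chisel out along its axis.

servo_tool(
  deltas=[
    [[8,0,0],[0,0,0]],
    [[22,0,0],[0,0,0]],
    [[38,0,0],[0,0,0]],
    [[54,0,0],[0,0,0]],
    [[70,0,0],[0,0,0]],
  ],
)

```text
t: 20.6
ee_pos: [455.2, 171.1, 5.1]
orientation: [-2.272, -2.161, 0.006]
ft_force: [0.3, -0.4, -0.4]
width: 19.5
grasp_force: 29.9
```

servo_tool(
  deltas=[
    [[16,0,0],[0,0,0]],
    [[32,0,0],[0,0,0]],
    [[48,0,0],[0,0,0]],
    [[64,0,0],[0,0,0]],
    [[75,0,0],[0,0,0]],
  ],
)

```text
t: 21.02
ee_pos: [459.0, 246.7, 5.1]
orientation: [-2.271, -2.162, 0.005]
ft_force: [0.1, 0.5, -3.5]
width: 19.5
grasp_force: 29.9
```

servo_tool(
  deltas=[
    [[0,0,0],[0,0,0]],
    [[0,0,0],[0,0,0]],
  ],
)

```text
t: 21.18
ee_pos: [458.8, 245.3, 5.1]
orientation: [-2.27, -2.163, 0.006]
ft_force: [0.2, -0.4, -3.0]
width: 20.0
grasp_force: 29.9
```

Run:
```python
from h import *
o=ctrl.get_obs(); print(o["ee_pos"],o["ft_force"],o["moment"],o["width"])
for n in ["top","scene"]:
  p=get_image(n); W=cloud(p); x,y,z=W[...,0],W[...,1],W[...,2]
  if n=="scene": cv2.imwrite("pics/s5.png",cv2.resize(p["frame"][100:300,230:500],None,fx=2.9,fy=2.9,interpolation=cv2.INTER_CUBIC))
  for q in ["chisel","tube"]:
   for r in finder.silhouettes(q,p)[:2]:
    P=W[r["mask"]];P=P[~np.isnan(P[:,0])]; print(n,q,round(r["score"],2),np.percentile(P,[3,50,97],axis=0).round().tolist(),[np.round(v,1) for v in cv2.minAreaRect(P[:,:2].astype(np.float32))])
```

```text
[458.8234195  245.33618086   5.11423368] [ 0.1863361  -0.37057423 -2.96036501] [ 0.11733517 -0.08497531 -0.01981686] 19.96883389775687
top chisel 0.83 [[446.0, 103.0, 17.0], [455.0, 172.0, 23.0], [464.0, 233.0, 27.0]] [array([455. , 169.7]), array([140.2,  19.8]), np.float64(87.1)]
top tube 0.79 [[431.0, -126.0, 5.0], [449.0, -39.0, 37.0], [467.0, 53.0, 41.0]] [array([450.2, -36. ]), array([190. ,  40.5]), np.float64(89.2)]
top tube 0.76 [[204.0, -506.0, 12.0], [240.0, -384.0, 49.0], [274.0, -262.0, 53.0]] [array([ 232.3, -394.7]), array([277.5,  56.1]), np.float64(80.7)]
scene tube 0.91 [[346.0, -747.0, 4.0], [373.0, -663.0, 34.0], [384.0, -572.0, 39.0]] [array([ 351. , -660.2]), array([ 65.1, 188.9]), np.float64(2.7)]
scene tube 0.7 [[210.0, -506.0, 6.0], [251.0, -392.0, 46.0], [281.0, -270.0, 51.0]] [array([ 227.7, -382. ]), array([262.1,  88.9]), np.float64(82.9)]
```

View pics/s5.png

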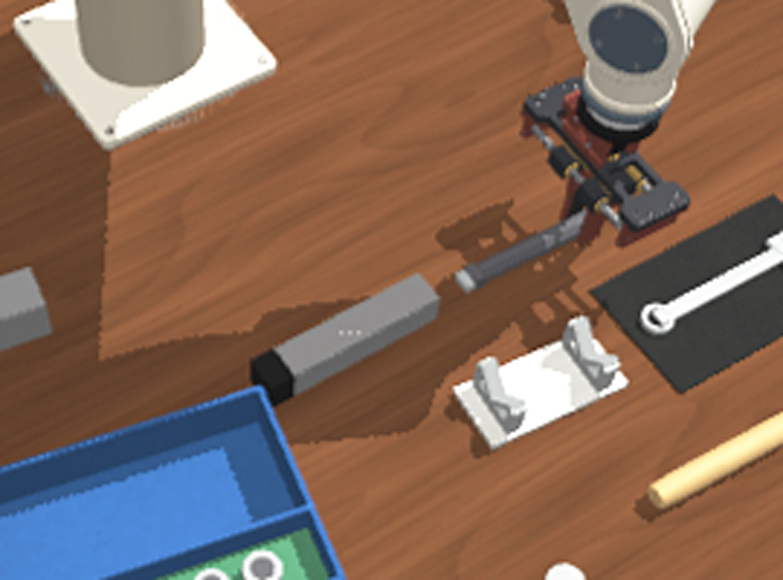

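The crop shows the chisel fully out, its blade at (465,280) clear of the tube's mouth at (430,290), and still gripped at the head. I am lowering it, releasing, and regripping at the middle.

servo_tool(
  deltas=[
    [[0,0,1],[0,0,0]],
    [[0,0,2],[0,0,0]],
    [[0,0,3],[0,0,0]],
    [[0,0,3],[0,0,0]],
  ],
)

```text
t: 21.82
ee_pos: [459.2, 244.9, 2.2]
orientation: [-2.272, -2.162, 0.005]
ft_force: [-0.4, -0.5, -2.2]
width: 19.6
grasp_force: 29.9
```

servo_tool(
  deltas=[
    [[0,0,0],[0,0,0]],
    [[0,0,0],[0,0,0]],
    [[0,0,0],[0,0,0]],
    [[0,0,0],[0,0,0]],
    [[0,0,0],[0,0,0]],
  ],
  grip=-0.2,
)

```text
t: 22.23
ee_pos: [459.4, 245.2, 2.5]
orientation: [-2.272, -2.162, 0.004]
ft_force: [0.3, -0.3, -0.4]
width: 49.2
grasp_force: 0.0
```

servo_tool(
  deltas=[
    [[0,0,-15],[0,0,0]],
    [[0,0,-40],[0,0,0]],
    [[-20,0,-75],[0,0,0]],
    [[-50,0,-105],[0,0,0]],
    [[-75,0,-110],[0,0,0]],
  ],
)

```text
t: 22.65
ee_pos: [458.4, 170.1, 116.3]
orientation: [-2.272, -2.165, -0.005]
ft_force: [1.1, -0.2, 0.0]
width: 52.9
grasp_force: 0.0
```

servo_tool(
  deltas=[
    [[0,0,0],[0,0,0]],
    [[0,0,0],[0,0,0]],
    [[0,0,0],[0,0,0]],
  ],
)

```text
t: 22.9
ee_pos: [456.2, 170.2, 112.0]
orientation: [-2.272, -2.161, 0.005]
ft_force: [0.4, -0.3, -0.3]
width: 52.4
grasp_force: 0.0
```

Run:
```python
from h import *
o=ctrl.get_obs(); print(o["t"],o["ee_pos"],o["width"],o["qpos"])
for n in ["wrist","top","scene"]:
  p=get_image(n); W=cloud(p); x,y,z=W[...,0],W[...,1],W[...,2]
  if n!="top": m=(abs(x-455)<40)&(y>75)&(y<300)&(z>6)&(z<26); P=W[m]; print(n,"geo",[np.round(v,1) for v in cv2.minAreaRect(P[:,:2].astype(np.float32))],P[:,1].min(),P[:,1].max())
  for r in finder.silhouettes("chisel",p)[:1]:
    P=W[r["mask"]];P=P[~np.isnan(P[:,0])]; print(n,round(r["score"],2),np.percentile(P,[1,50,99],axis=0).round().tolist(),[np.round(v,1) for v in cv2.minAreaRect(P[:,:2].astype(np.float32))])
  vb=(x>520)&(x<660)&(y>0)&(y<190)
  for s in [(y<93),(y>=93)]:
    P=W[vb&s&(z>30)&(z<60)]; 
    if len(P)>20: print(n,"V",[np.round(v,1) for v in cv2.minAreaRect(P[:,:2].astype(np.float32))],P[:,2].max())
```

```text
22.9 [456.20930366 170.18076252 112.01498382] 52.438012120969894 [0.33000196 0.39747909 2.00265967 0.00601989 0.74650514 0.37593786]
wrist geo [array([455.9, 182.8]), array([170.1,  19.6]), np.float64(87.8)] 97.89068539403794 268.11285437948106
wrist 0.97 [[445.0, 100.0, 14.0], [456.0, 193.0, 20.0], [467.0, 267.0, 22.0]] [array([456.1, 183.8]), array([172.1,  21.8]), np.float64(87.7)]
wrist V [array([589.6, 143.3]), array([17.5, 63.6]), np.float64(84.8)] 52.06065382010601
top 0.61 [[446.0, 101.0, 12.0], [455.0, 150.0, 19.0], [466.0, 197.0, 26.0]] [array([454.9, 148.9]), array([96.9, 19.8]), np.float64(87.1)]
top V [array([579.6,  44.4]), array([16.6, 60.1]), np.float64(84.8)] 53.56395450867876
top V [array([587. , 144.8]), array([16.6, 61.9]), np.float64(84.6)] 53.99729749915787
scene geo [array([454.3, 184.4]), array([173.5,  32.1]), np.float64(87.5)] 97.50395051894179 270.900993616827
scene 0.94 [[440.0, 103.0, -2.0], [462.0, 189.0, 17.0], [471.0, 264.0, 23.0]] [array([453.8, 184.9]), array([172.5,  32.4]), np.float64(87.4)]
scene V [array([583.1,  43.6]), array([18.3, 62.5]), np.float64(84.6)] 52.476369319741025
scene V [array([592.2, 143. ]), array([19.1, 64.3]), np.float64(84.4)] 51.052574268796434
```

servo_tool(
  deltas=[
    [[16,0,30],[0,0,-0.01]],
    [[16,0,65],[0,0,-0.01]],
    [[16,0,95],[0,0,-0.01]],
    [[16,0,107],[0,0,-0.01]],
    [[16,0,109],[0,0,-0.01]],
  ],
)

```text
t: 23.62
ee_pos: [454.6, 185.8, 1.0]
orientation: [-2.259, -2.172, 0.011]
ft_force: [-0.5, 0.0, -0.0]
width: 52.6
grasp_force: 0.0
```

servo_tool(
  deltas=[
    [[0,0,0],[0,0,0]],
    [[0,0,0],[0,0,0]],
    [[0,0,0],[0,0,0]],
    [[0,0,0],[0,0,0]],
    [[0,0,0],[0,0,0]],
  ],
  grip=1,
)

```text
t: 24.03
ee_pos: [457.1, 186.3, 4.4]
orientation: [-2.262, -2.173, 0.002]
ft_force: [0.4, -0.6, 0.7]
width: 23.0
grasp_force: 0.0
```

servo_tool(
  deltas=[
    [[0,0,0],[0,0,0]],
    [[0,0,0],[0,0,0]],
    [[0,0,0],[0,0,0]],
  ],
)

```text
t: 24.28
ee_pos: [457.0, 186.3, 4.2]
orientation: [-2.262, -2.173, 0.002]
ft_force: [-1.3, -1.0, 7.7]
width: 19.9
grasp_force: 30.0
```

servo_tool(
  deltas=[
    [[0,0,-10],[0,0,0]],
    [[0,0,-35],[0,0,0]],
    [[0,0,-65],[0,0,0]],
    [[0,0,-90],[0,0,0]],
    [[0,0,-100],[0,0,0]],
  ],
)

```text
t: 24.7
ee_pos: [458.2, 186.4, 106.6]
orientation: [-2.262, -2.174, -0.001]
ft_force: [1.1, 0.3, -1.8]
width: 19.7
grasp_force: 30.0
```

Run:
```python
from h import *
o=ctrl.get_obs(); print(o["ee_pos"],o["width"],o["ft_force"])
# grip is 3mm headward of chisel centre along +y
c=np.array([585.8,93.8]); u=np.array([np.cos(np.radians(85)),np.sin(np.radians(85))])
g=c+3*u; print(g); print(delta([*g,o["ee_pos"][2]],down(np.radians(-5))))
```

```text
[458.23921794 186.37383479 106.55191223] 19.69284440198634 [ 1.05877599  0.26759285 -1.77907704]
[586.06146723  96.78858409]
(array([-84.4, 131.3,  -0.6]), array([-0.002, -0.003,  0.048]))
```

servo_tool(
  deltas=[
    [[-12,18,0],[0,0,0.012]],
    [[-32,50,0],[0,0,0.024]],
    [[-54,84,0],[0,0,0.036]],
    [[-74,115,0],[0,0,0.048]],
    [[-84,131,0],[0,0,0.048]],
  ],
)

```text
t: 25.12
ee_pos: [587.6, 94.5, 102.3]
orientation: [-2.316, -2.117, 0.002]
ft_force: [0.6, -0.6, -2.6]
width: 19.4
grasp_force: 30.0
```

servo_tool(
  deltas=[
    [[0,0,0],[0,0,0]],
    [[0,0,0],[0,0,0]],
    [[0,0,0],[0,0,0]],
  ],
)

```text
t: 25.37
ee_pos: [583.0, 96.8, 101.5]
orientation: [-2.312, -2.117, 0.008]
ft_force: [-0.3, 0.8, -3.2]
width: 19.8
grasp_force: 30.0
```

Run:
```python
from h import *
o=ctrl.get_obs(); print(o["ee_pos"],o["width"],o["ft_force"])
print(delta([586.1,96.8,34.2],down(np.radians(-5))))
for n in ["top","scene","wrist"]:
  p=get_image(n); W=cloud(p); x,y,z=W[...,0],W[...,1],W[...,2]
  if n=="scene": cv2.imwrite("pics/s6.png",cv2.resize(p["frame"][150:300,330:530],None,fx=3.5,fy=3.5,interpolation=cv2.INTER_CUBIC))
  for r in finder.silhouettes("chisel",p)[:1]:
    P=W[r["mask"]];P=P[~np.isnan(P[:,0])]; print(n,round(r["score"],2),np.percentile(P,[1,50,99],axis=0).round().tolist(),[np.round(v,1) for v in cv2.minAreaRect(P[:,:2].astype(np.float32))])
    for a in range(10,185,20):
      k=P[abs(P[:,1]-a)<4]; 
      if len(k): print(a,((k[:,0].min()+k[:,0].max())/2).round(1),np.percentile(k[:,2],90).round(1),end=" | ")
```

```text
[582.96463334  96.8213397  101.49599165] 19.758130971264112 [-0.33136448  0.75896961 -3.18406862]
(array([ 0.2,  3.7, 67.3]), array([-0.009, -0.001, -0.001]))
top 0.5 [[563.0, 10.0, 107.0], [575.0, 45.0, 116.0], [588.0, 85.0, 192.0]] [array([577.2,  46.8]), array([38.3, 73.8]), np.float64(12.7)]
10 573.6 115.1 | 30 581.9 117.6 | 50 575.4 120.2 | 70 577.6 118.6 | 90 587.7 111.7 | scene 0.53 [[545.0, 9.0, -3.0], [583.0, 50.0, 114.0], [593.0, 123.0, 121.0]] [array([566.5,  74.9]), array([ 58.3, 133.9]), np.float64(29.7)]
10 577.8 112.4 | 30 578.5 116.8 | 50 580.0 117.8 | 70 582.7 119.6 | 90 568.1 117.6 | 110 546.3 -3.3 | 130 546.8 -4.6 | wrist 0.59 [[569.0, 25.0, 113.0], [585.0, 125.0, 118.0], [598.0, 178.0, 120.0]] [array([583.4, 104.2]), array([164.7,  26.4]), np.float64(82.4)]
30 577.0 118.9 | 50 578.1 119.4 | 70 580.6 119.0 | 90 582.2 119.3 | 110 584.2 119.3 | 130 586.1 119.2 | 150 587.4 119.3 | 170 589.1 119.3 |
```

servo_tool(
  deltas=[
    [[0,3,15],[0,0,0]],
    [[0,3,35],[0,0,0]],
    [[0,3,50],[0,0,0]],
    [[0,3,56],[0,0,0]],
    [[0,3,56],[0,0,0]],
  ],
)

```text
t: 26.08
ee_pos: [585.9, 96.7, 44.9]
orientation: [-2.311, -2.117, 0.009]
ft_force: [-0.1, -0.7, -2.5]
width: 19.7
grasp_force: 30.0
```

servo_tool(
  deltas=[
    [[0,0,0],[0,0,0]],
    [[0,0,2],[0,0,0]],
    [[0,0,4],[0,0,0]],
    [[0,0,6],[0,0,0]],
    [[0,0,6],[0,0,0]],
  ],
)

```text
t: 26.5
ee_pos: [587.2, 96.7, 40.4]
orientation: [-2.313, -2.118, 0.004]
ft_force: [-0.6, 0.4, -2.7]
width: 19.5
grasp_force: 30.0
```

servo_tool(
  deltas=[
    [[0,-1,1.5],[0,0,0]],
    [[0,-1,3],[0,0,0]],
    [[0,-1,4],[0,0,0]],
    [[0,-1,4],[0,0,0]],
  ],
)

```text
t: 26.83
ee_pos: [585.9, 96.7, 36.1]
orientation: [-2.312, -2.118, 0.005]
ft_force: [-0.4, 0.7, -2.7]
width: 19.5
grasp_force: 30.0
```

servo_tool(
  deltas=[
    [[0,0,1],[0,0,0]],
    [[0,0,1.5],[0,0,0]],
    [[0,0,1.5],[0,0,0]],
  ],
)

```text
t: 27.08
ee_pos: [586.1, 96.8, 34.7]
orientation: [-2.313, -2.118, 0.005]
ft_force: [-0.4, -0.2, -3.0]
width: 19.6
grasp_force: 30.0
```

servo_tool(
  deltas=[
    [[0,0,0.7],[0,0,0]],
    [[0,0,1.2],[0,0,0]],
    [[0,0,1.2],[0,0,0]],
  ],
)

```text
t: 27.33
ee_pos: [586.2, 96.8, 34.6]
orientation: [-2.313, -2.118, 0.004]
ft_force: [-3.1, -0.6, 6.5]
width: 20.1
grasp_force: 30.0
```

servo_tool(
  deltas=[
    [[0,0,0.5],[0,0,0]],
    [[0,0,1],[0,0,0]],
    [[0,0,1],[0,0,0]],
  ],
)

```text
t: 27.58
ee_pos: [586.2, 96.8, 34.5]
orientation: [-2.313, -2.118, 0.004]
ft_force: [-6.2, -1.4, 15.6]
width: 19.7
grasp_force: 30.0
```

Seated firmly at the expected height. I am easing off, opening, and retreating.

servo_tool(
  deltas=[
    [[0,-0.5,-1.5],[0,0,0]],
    [[0,-0.5,-1.5],[0,0,0]],
  ],
)

```text
t: 27.75
ee_pos: [585.9, 96.8, 34.6]
orientation: [-2.313, -2.119, 0.003]
ft_force: [1.0, -0.7, -1.1]
width: 19.7
grasp_force: 30.0
```

servo_tool(
  deltas=[
    [[0,0,0],[0,0,0]],
    [[0,0,0],[0,0,0]],
    [[0,0,0],[0,0,0]],
    [[0,0,0],[0,0,0]],
    [[0,0,0],[0,0,0]],
  ],
  grip=-0.2,
)

```text
t: 28.17
ee_pos: [585.6, 96.8, 34.0]
orientation: [-2.313, -2.118, 0.005]
ft_force: [-0.9, -1.0, -0.4]
width: 49.3
grasp_force: 0.0
```

servo_tool(
  deltas=[
    [[0,0,-10],[0,0,0]],
    [[0,0,-40],[0,0,0]],
    [[0,0,-80],[0,0,0]],
    [[0,0,-120],[0,0,0]],
    [[0,0,-150],[0,0,0]],
  ],
)

```text
t: 28.58
ee_pos: [587.2, 96.6, 187.9]
orientation: [-2.314, -2.119, 0.001]
ft_force: [1.6, -0.9, -0.7]
width: 52.7
grasp_force: 0.0
```

servo_tool(
  deltas=[
    [[-20,0,-20],[0,0,0]],
    [[-50,0,-20],[0,0,0]],
    [[-80,0,-20],[0,0,0]],
    [[-100,0,-20],[0,0,0]],
    [[-100,0,-20],[0,0,0]],
  ],
)

```text
t: 29.0
ee_pos: [577.5, -6.2, 205.0]
orientation: [-2.316, -2.116, 0.005]
ft_force: [0.0, 0.0, 0.5]
width: 52.5
grasp_force: 0.0
```

Run:
```python
from h import *
o=ctrl.get_obs(); print(o["t"],o["ee_pos"],o["width"],o["ft_force"])
for n in ["wrist","scene","top"]:
  p=get_image(n); W=cloud(p); x,y,z=W[...,0],W[...,1],W[...,2]
  if n=="scene": cv2.imwrite("pics/s7.png",p["frame"])
  m=(abs(x-586)<45)&(y>0)&(y<190)&(z>38)&(z<60)
  hs=cv2.cvtColor(p["frame"],cv2.COLOR_BGR2HSV)
  m&=hs[...,2]<150
  for r in finder.silhouettes("chisel",p)[:1]:
    P=W[r["mask"]];P=P[~np.isnan(P[:,0])]; P=P[P[:,2]>35]
    print(n,round(r["score"],2),np.percentile(P,[1,50,99],axis=0).round().tolist(),[np.round(v,1) for v in cv2.minAreaRect(P[:,:2].astype(np.float32))])
    for a in range(10,190,20):
      k=P[abs(P[:,1]-a)<4]
      if len(k): print(a,((k[:,0].min()+k[:,0].max())/2).round(1),np.percentile(k[:,2],90).round(1),end=" | ")
    print()
  for r in finder.silhouettes("wrench",p)[:1]:
    P=W[r["mask"]];P=P[~np.isnan(P[:,0])]; print("wrench",np.median(P,0))
```

```text
29.0 [577.48961697  -6.18979182 204.96038407] 52.50490414806416 [0.02994712 0.03629596 0.54589341]
wrist 0.76 [[570.0, 11.0, 44.0], [584.0, 89.0, 50.0], [599.0, 157.0, 53.0]] [array([584.,  84.]), array([150.4,  19.7]), np.float64(84.9)]
10 577.8 45.9 | 30 579.4 50.7 | 50 580.7 52.0 | 70 582.8 51.8 | 90 584.3 51.7 | 110 586.5 51.7 | 130 587.9 51.8 | 150 590.5 51.9 | 
scene 0.75 [[572.0, 10.0, 36.0], [590.0, 89.0, 48.0], [604.0, 176.0, 54.0]] [array([587.3,  94.4]), array([170.7,  22.7]), np.float64(84.9)]
10 580.5 47.1 | 30 581.7 50.9 | 50 584.7 52.2 | 70 585.0 51.8 | 90 587.5 51.0 | 110 589.0 50.6 | 130 592.0 51.0 | 150 592.9 51.4 | 170 594.1 49.6 | 
wrench [591.16948509 315.87651947  10.54923728]
top 0.65 [[575.0, 92.0, 39.0], [585.0, 131.0, 50.0], [598.0, 166.0, 55.0]] [array([585.6, 128.4]), array([78.2, 20.7]), np.float64(84.0)]
90 579.9 51.8 | 110 584.4 54.5 | 130 586.1 52.4 | 150 587.1 53.7 | 170 585.1 51.2 | 
wrench [586.95043483 357.33702069  11.93976771]
```

View pics/s7.png

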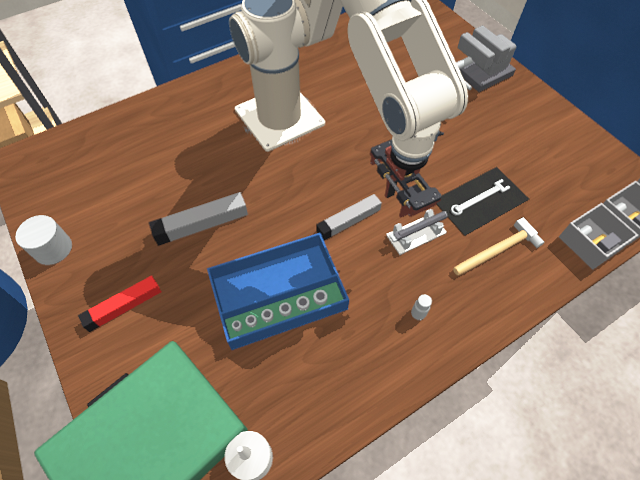

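The picture shows the chisel seated in both V-blocks at (418,228), with its centre at about (587,94) against the block midpoint (587.6,93.8) in the same camera. The tube is flat at (350,215), the wrench is on the mat at (480,198), and the hammer and socket are where they were.

```bash
python3 -c "
from workcell import close_job
print(close_job())"
```

```text
the job is handed in; nothing more can be done
None
```

I handed the job in at about 29 s of the 72 s: the chisel lies centred in both V-blocks, the empty tube is flat on the bench, the wrench is on the mat, and the hammer and socket look unmoved in the last picture. The hand-in returned no verdict.

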